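# Stand a sample carton in the part-filled case

## Task

At the packing bench, pick up the tall slim white carton and lower it upright into the open compartment of the white case, the one that is not yet full. How high the layer inside already comes is not known: keep hold of the carton until you feel it touch down on that layer, gently, then let go and leave it standing upright there. Do not drop it in or ram it down.

Things in the scene. Friction and masses are not known exactly. Their poses are not given: they have to be found in the camera images.
- carton: The tall slim closed carton, plain white card with small grey and black printed patches, standing upright on the bench: 50 mm along its x, 36 mm along its y, 130 mm tall, about 0.15 kg, rigid. Origin: centre of its underside; z up. A squat carton only 55 mm tall, a white jar and a roll of tape stand near it and are not needed.
- case: Open white cardboard case fixed to the bench, outside 140 mm along x, 245 mm along y, walls 5 mm, rim 120 mm above the bench; four brown 42 mm flaps fold outward, up to 129 mm above the bench. A divider makes two compartments: the +y one is full of small upright cartons to 9 mm below the rim, the -y one is the open one. Origin on the bench surface under the case; z up.
- bay (a point): Centre of the mouth of the open compartment, at rim height (120 mm above the bench), axes as the case's. The compartment is 130 mm along x and 122 mm along y inside. On its floor lies a rigid level layer of cartons lying flat, covering it entirely; its top is somewhere from 32 to 70 mm above the bench (50 to 88 mm below this point), different each time, and does not give way.
Not all that is in view belongs to the job. What is shaped like the carton but blue is not meant.

How it is judged (in metres and radians):
On the way:
1. the carton, still held by the fingers and upright within 15 degrees, rests against the case's contents inside the open compartment, its underside at least 35 mm below the rim (contact force between carton and case above 0.4 N and contact force between the fingers and carton above 1 N and horizontal distance between carton and bay below 0.06 m and z of carton in the frame of bay below -0.035 m and angle between carton's own z axis and vertical below 0.26 rad), for 0.1 s.
At the end, for the whole second after the job is handed in: the tall carton stands released and at rest in the open compartment, upright within 10 degrees, its centre within 60 mm of the compartment's centre and its underside at least 35 mm below the rim (horizontal distance between carton and bay below 0.06 m and z of carton in the frame of bay below -0.035 m and angle between carton's own z axis and vertical below 0.175 rad and contact force between the fingers and carton below 0.1 N and linear speed of carton below 0.02 m/s); the robot touches nothing.
It fails at once if the carton is dropped (moves faster than 0.4 m/s while the fingers do not hold it, a fall of more than about 8 mm) (linear speed of carton above 0.4 m/s and contact force between the fingers and carton below 0.1 N).
It fails at once if the carton is rammed into the case with more than 50 N (contact force between carton and case above 50 N).
It also fails if it takes over 48 s, if anything falls off the work surface, if the arm or the gripper's body presses on something with over 40 N, if the wrist force passes 120 N, or if a joint passes its speed limit or range.

## Robot

A 6-joint arm with a two-finger parallel gripper is mounted at the origin on the work surface. World frame = base frame: x ahead of the robot, y to its left, z up, the work surface at z = 0. Lengths are in mm, angles in rad, forces in N, time in s.
With the tool pointing down it reaches from about 425 to 1125 mm from the base axis. Payload 14.9 kg.
Tool frame: the origin (TCP) lies on the centre line of the jaws, within the pads' length; the fingertips stand 22 mm ahead of it and the grasp point (between the pads) lies 3 mm ahead of it (finger_overhang is the distance from the TCP to the fingertips, in mm); z points along the fingers, y is the line along which they close (so a half turn about z gives the same grasp; the last joint's range is limited). The gripper opens to 91 mm and grips with 3 to 60 N. Pads are 32 mm wide; open, the fingers measure 118 mm over their backs; the gripper's body (76 mm by 178 mm) begins 60 mm behind the grasp point.
Start: joints at [1.209, 0.379, 1.734, -0, 1.028, -0.033], TCP at [226.043, 662.512, 235.932] pointing down, gripper open.
Joint ranges: [-2.77, 2.77], [-0.74, 2.19], [0, 2.66], [-1.06, 4.2], [0.31, 2.87], [-3.08, 3.08]. Speed limits (rad/s): [1.89, 1.89, 2.39, 3.14, 3.14, 3.14].

## Interface

Orientations are given as a rotation vector (axis times angle).
In Python, from plant import get_obs, grab_frame, camera_model, job_done, finger_overhang gives the robot as it stands. The module is installed in compiled form; this text tells all that it offers.
- The arm moves only by the tool drive_tool, never from a script. Its argument "increments" is a list of rows, each a list of 3 entries, a list of its own where there are three numbers: the opening, from -1 (shut) to 1 (fully open), so that 0 is half open, then the shift along the tool's x, y, z in cm, then the turn, a rotation vector about the tool's x, y, z in rad. A call has 1 to 5 rows; each row shifts and turns the commanded pose from where the row before left it, along the tool's axes as they then stand; what a row does not reach is not made up. A row lasts 1/10 s, in which the tool goes at most 50 mm and 8.59 degrees, less where a joint would pass 70% of its speed; a pose out of reach is approached as far as the arm can. A call is refused whole if a number of a shift passes 5 or a number of a turn 0.15, either way. A call with a gripper value outside its range is refused whole. The fingers move at their own pace and stop on an object; "squeeze" is the grip in N (left out, the last holds). Time passes only in rows, so rows that do not move let the fingers close. It gives the time, the measured TCP pose, the force, the opening and the grip force at its end, in the units of the state.
- get_obs(): the state, without advancing time (a new reading comes with each control period).
- grab_frame(name): name is "side" or "top"; returns the picture (400x640x3 uint8, red, green, blue); there is no depth.
- camera_model(name): a dict with "mtx" (3x3 intrinsics, pixels), "k1" (the pictures are not rectified: a ray, as slopes to the right and down, at radius r is drawn at 1 + k1 r^2 times it, then the intrinsics apply), "rvec" (rotation vector, rad) and "tvec" (3), from world to camera coordinates, as OpenCV has them. Camera axes: x right, y down, z forward; pixel columns grow to the right and rows downward; lengths in mm; the calibration is good to about 2 mm. A picture is of the moment at which its call begins. camera_model takes no time and is no camera call.
- job_done(): hands the job in; it is judged then, once.
The state is a dict: "clock": time; "joints": joint angles; "qvel": joint speeds; "tau": joint torques, N m; "position": TCP position; "orientation": TCP orientation; "contact_force": force on the tool from outside, world axes, zero at the start; "torque": the same for the moment, N m; "grip_width": finger opening in mm; "finger_force": force on a finger pad.
Only numpy, scipy, OpenCV 4.12 (cv2) and the standard library are available. Lean on these libraries where they do the work, as an engineer would, in place of code of your own. Each camera call takes 0.05 s, during which the arm holds its last target. There are 200 camera calls.

## Working session

There is one attempt and no reset: what is moved stays moved. The work goes in short steps, Python scripts to look and compute and a tool call to move; the robot and the scene stay as the last step left them, time stands still between calls to the robot, and variables do not carry over. Pictures are saved under pics/ and viewed, at most 10 in all, crops included, and the job is handed in when it is done.

Besides the shell and the picture viewer there is one more tool, called after "Emit:" as name([rows], argument=value, ...), one row to a line, values as JSON. drive_tool: Moves the arm, as the interface text tells. Its arguments: {"type":"object","properties":{"increments":{"type":"array","items":{"type":"array"}},"squeeze":{"type":"number"}},"required":["increments"]}

```bash
mkdir -p pics; python3 - <<'E'
from plant import *
import cv2
for n in("top","side"):
    cv2.imwrite(f"pics/{n}0.png",grab_frame(n)[:,:,::-1]); print(n,camera_model(n))
o=get_obs();print(o)
E
```

```text
top {'mtx': array([[398.50756017,   0.        , 321.32768534],
       [  0.        , 398.50756017, 192.91040272],
       [  0.        ,   0.        ,   1.        ]]), 'k1': -0.06229430857532001, 'rvec': array([ 2.12900218, -2.05800276,  0.24666337]), 'tvec': array([-65.97154576, 542.02445805, 878.8965443 ])}
side {'mtx': array([[475.29321189,   0.        , 319.76909346],
       [  0.        , 475.29321189, 201.51150969],
       [  0.        ,   0.        ,   1.        ]]), 'k1': -0.0003004288464051844, 'rvec': array([ 0.14108616, -2.91181968,  1.11652239]), 'tvec': array([ 528.26806259,  147.24318633, 1029.26824568])}
{'clock': 0.1, 'joints': array([ 1.20870687e+00,  3.79340503e-01,  1.73468999e+00, -8.22360696e-06,
        1.02851615e+00, -3.32888905e-02]), 'qvel': array([-7.05052596e-05, -2.16382072e-03, -2.16781177e-03, -9.35285120e-04,
       -1.43217862e-04,  1.28424610e-03]), 'tau': array([-6.61400809e-04, -7.65041256e+01, -4.35291481e+01,  6.51265914e-02,
        3.97971889e-02, -5.84743339e-05]), 'position': array([225.92249785, 662.20346789, 235.38080561]), 'orientation': array([-5.14119168e-01, -3.09905629e+00,  1.47142346e-03]), 'contact_force': array([-0.77149662, -0.10211302, -0.1118789 ]), 'torque': array([-0.00898124, -0.07932837, -0.00069965]), 'finger_force': 0.0, 'grip_width': 91.15584779453236}
```

View pics/top0.png

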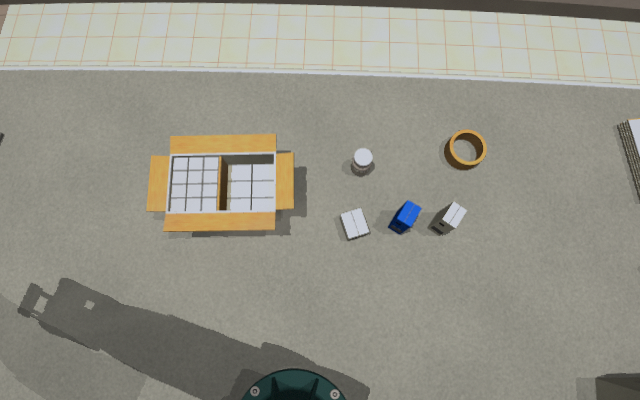

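View pics/side0.png

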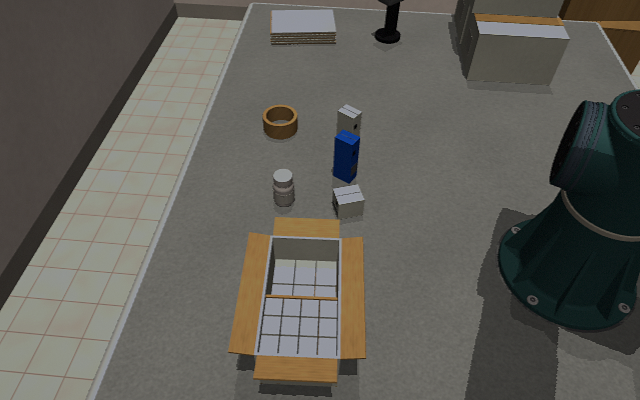

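The top view shows the case at about (222,184), with its open compartment on the right at (250,182). Candidates for the carton:
- tall white carton: top (449,217), side (348,120)
- blue look-alike: top (405,217), side (346,157)
- squat white carton: top (355,224), side (348,200)
- jar: top (363,160)

I choose the tall white one and will check it in a close crop.

```bash
python3 - <<'E'
import cv2,numpy as np
a=cv2.imread("pics/top0.png");b=cv2.imread("pics/side0.png")
r=lambda i,x,y,w,h,s:cv2.resize(i[y:y+h,x:x+w],None,fx=s,fy=s,interpolation=cv2.INTER_CUBIC)
c1=r(a,385,190,90,55,4.4);c2=r(b,315,95,90,55,4.4)   # 396x242
c3=r(a,142,127,160,112,2.475);c4=r(b,225,215,150,112,2.475)
h=lambda *l:np.hstack([cv2.resize(x,(396,278)) for x in l])
cv2.imwrite("pics/crop0.png",np.vstack([h(c1,c2),h(c3,c4)]))
E
```

```text
(no output)
```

View pics/crop0.png

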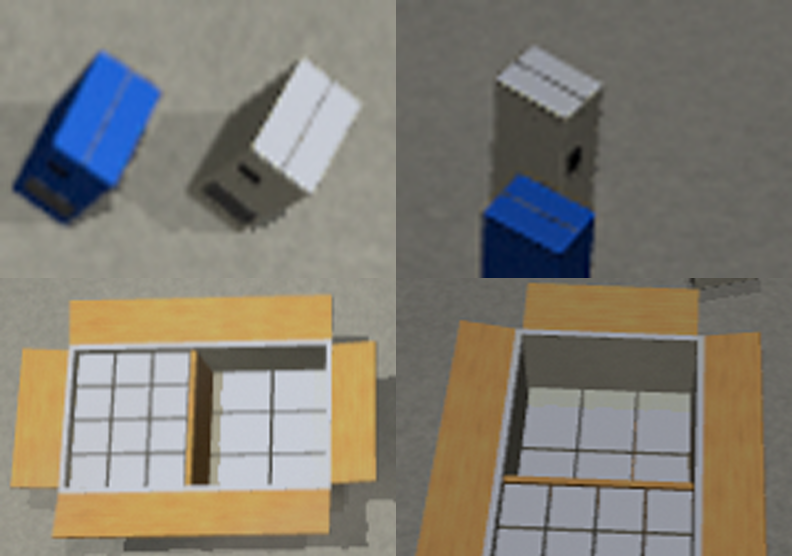

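The crop confirms that the white carton at (449,217) is as tall as the blue one and has the dark printed patches. I'll fit its pose and the case's from the corners.

```bash
cat > h.py <<'E'
import numpy as np,cv2
from scipy.optimize import least_squares
from plant import *
def proj(n,P):
    m=camera_model(n);R=cv2.Rodrigues(m["rvec"])[0]
    return cv2.projectPoints(np.float64(P),m["rvec"],m["tvec"],m["mtx"],np.array([m["k1"],0,0,0.]))[0][:,0]
def rect(p,sx,sy,z):  # corners ++ +- -- -+ 
    c,s=np.cos(p[2]),np.sin(p[2]);q=np.array([[1,1],[1,-1],[-1,-1],[-1,1]])*[sx/2,sy/2]
    return np.c_[q@np.array([[c,s],[-s,c]])+p[:2],np.full(4,z)]
def fit(views,model,p0):
    f=lambda p:np.concatenate([(proj(n,model(p))[i]-u).ravel() for n,i,u in views])
    r=least_squares(f,p0,x_scale=[100,100,1]);return r.x,f(r.x)
E
python3 - <<'E'
from h import *
np.set_printoptions(precision=2,suppress=True)
# ground corner guess
case=lambda p:rect(p,140,245,120)
v=[("top",[0,1,2,3],np.array([[170,153.7],[275.4,153],[275,211.3],[166.7,212.9]])),("side",[0,1],np.array([[0,0],[0,0]]))]
for views in (v[:1],):
    print("case",*fit(views,case,[700,300,0.]))
p=fit(v[:1],case,[700,300,0.])[0]
print("side pred",proj("side",case(p)))
T=np.array([[454,201],[466.6,209.4],[455.1,227.8],[442.3,219.5]])
S=np.array([[337.9,110.4],[346.3,103.7],[361.6,111.2],[354.1,117.7]])
box=lambda p:np.r_[rect(p,50,36,130),rect(p,50,36,0)]
for off in range(4):
  for n0 in (-.9,.7):
    x,r=fit([("top",[(k+off)%4 for k in range(4)]+[4+(3+off)%4,4+(2+off)%4],np.r_[T,[[427.3,227.2],[438.7,234.9]]])],box,[600,-200,n0])
    if np.abs(r).max()<3: print("carton",off,x,r); print(proj("side",box(x)[:4]),S)
E
```

```text
case [547.91 177.36   0.05] [ 0.1  -0.11  0.78 -1.25  0.42  0.67 -1.32  0.52]
side pred [[253.65 352.41]
 [270.57 233.19]
 [341.89 236.2 ]
 [340.15 356.46]]
carton 0 [ 490.51 -341.26   -0.58] [-0.52 -0.7   0.79  0.11  0.79  0.21 -0.44 -0.89 -0.75  0.43  0.06  0.97]
[[336.64 108.73]
 [345.21 102.01]
 [361.35 109.74]
 [352.89 116.71]] [[337.9 110.4]
 [346.3 103.7]
 [361.6 111.2]
 [354.1 117.7]]
carton 0 [ 490.51 -341.26   -0.58] [-0.52 -0.7   0.79  0.11  0.79  0.21 -0.44 -0.89 -0.75  0.43  0.06  0.97]
[[336.64 108.73]
 [345.21 102.01]
 [361.35 109.74]
 [352.89 116.71]] [[337.9 110.4]
 [346.3 103.7]
 [361.6 111.2]
 [354.1 117.7]]
carton 2 [ 490.51 -341.26   -3.72] [-0.52 -0.7   0.79  0.11  0.79  0.21 -0.44 -0.89 -0.75  0.43  0.06  0.97]
[[361.35 109.74]
 [352.89 116.71]
 [336.64 108.73]
 [345.21 102.01]] [[337.9 110.4]
 [346.3 103.7]
 [361.6 111.2]
 [354.1 117.7]]
carton 2 [ 490.51 -341.26    2.56] [-0.52 -0.7   0.79  0.11  0.79  0.21 -0.44 -0.89 -0.75  0.43  0.06  0.97]
[[361.35 109.74]
 [352.89 116.71]
 [336.64 108.73]
 [345.21 102.01]] [[337.9 110.4]
 [346.3 103.7]
 [361.6 111.2]
 [354.1 117.7]]
```

```bash
cat >> h.py <<'E'
from scipy.spatial.transform import Rotation as Ro
def togo(goal,yaw=None):
    o=get_obs();R=Ro.from_rotvec(o["orientation"]).as_matrix()
    np.set_printoptions(precision=3,suppress=True)
    print("t",o["clock"],"pos",o["position"],"F",o["contact_force"],"w",o["grip_width"],"ff",o["finger_force"],"tilt",np.arccos(-R[2,2]))
    print("tool-y yaw",np.arctan2(R[1,1],R[0,1]),"tool cm to go",R.T@(np.array(goal)-o["position"])/10)
    if yaw is not None:
        W=np.c_[[np.sin(yaw),-np.cos(yaw),0],[np.cos(yaw),np.sin(yaw),0],[0,0,-1]]
        print("turn to go (tool)",Ro.from_matrix(R.T@W).as_rotvec())
E
python3 - <<'E'
from h import *
np.set_printoptions(precision=2,suppress=True)
case=lambda p:rect(p,140,245,120)
x,r=fit([("top",[0,1,2,3],np.array([[170,153.7],[275.4,153],[275,211.3],[166.7,212.9]])),("side",[1,2],np.array([[270.4,236.4],[341,238.4]]))],case,[550,177,.05])
print("case",x,r); print("bay",x[:2]+56.5*np.array([np.sin(x[2]),-np.cos(x[2])]))
T=np.array([[454,201],[466.6,209.4],[455.1,227.8],[442.3,219.5],[427.3,227.2],[438.7,234.9]])
S=np.array([[337.9,110.4],[346.3,103.7],[361.6,111.2],[354.1,117.7]])
box=lambda p:np.r_[rect(p,50,36,130),rect(p,50,36,0)]
print("carton",*fit([("top",[0,1,2,3,7,6],T),("side",[0,1,2,3],S)],box,[490,-341,-.58]))
print("waypoint");togo([500,400,236],.99)
togo([600,0,236])
E
```

```text
case [548.07 179.37   0.05] [-0.82 -0.08 -0.16 -1.46 -0.4   0.43 -2.13  0.54 -0.24 -2.36  0.6  -1.47]
bay [550.97 122.94]
carton [ 489.53 -340.2    -0.58] [-1.04 -0.28  0.31  0.48  0.39  0.64 -0.88 -0.4  -1.14  0.86 -0.29  1.35
 -0.9  -1.35 -0.78 -1.4   0.13 -1.21 -0.77 -0.71]
waypoint
t 0.1 pos [225.922 662.203 235.381] F [-0.771 -0.102 -0.112] w 91.15584779453236 ff 0.0 tilt 0.0009540148626075047
tool-y yaw 1.2420000234991155 tool cm to go [-34.406 -15.966  -0.048]Traceback (most recent call last):
  File "<stdin>", line 10, in <module>
  File "h.py", line 21, in togo
    print("turn to go (tool)",Ro.from_matrix(R.T@W).as_rotvec())
                              ~~~~~~~~~~~~~~^^^^^^^
  File "scipy/spatial/transform/_rotation.pyx", line 1143, in scipy.spatial.transform._rotation.Rotation.from_matrix
ValueError: Non-positive determinant (left-handed or null coordinate frame) in rotation matrix 0: [[-0.968 -0.249 -0.   ]
 [-0.249  0.968  0.001]
 [ 0.    -0.001  1.   ]].
```

```bash
sed -i 's/\[np.sin(yaw),-np.cos(yaw),0\]/[-np.sin(yaw),np.cos(yaw),0]/' h.py
```

Emit:
drive_tool([
  [0.3,[-4.3,-2,0],[0,0,0]],
  [0.3,[-4.3,-2,0],[0,0,0]],
  [0.3,[-4.3,-2,0],[0,0,0]],
  [0.3,[-4.3,-2,0],[0,0,0]],
  [0.3,[-4.3,-2,0],[0,0,0]],
])

```text
clock: 0.6
position: [398.2, 496.9, 235.7]
orientation: [-0.514, -3.099, 0.0]
contact_force: [-0.0, 0.5, -0.4]
grip_width: 59.6
finger_force: 0.0
```

Emit:
drive_tool([
  [0.3,[-4.3,-2,0],[0,0,0]],
  [0.3,[-4.3,-2,0],[0,0,0]],
  [0.3,[-4.3,-2,0],[0,0,0]],
  [0.3,[0,0,0],[0,0,0.12]],
  [0.3,[0,0,0],[0,0,0.13]],
])

```text
clock: 1.1
position: [500.8, 398.7, 235.6]
orientation: [-0.907, -3.007, 0.001]
contact_force: [-0.7, -0.4, 0.3]
grip_width: 59.1
finger_force: 0.0
```

```bash
python3 -c "
from h import *
togo([600,0,240],.99);togo([489.5,-340,240])"
```

```text
t 1.1 pos [500.84  398.689 235.613] F [-0.659 -0.363  0.26 ] w 59.059717225386336 ff 0.0 tilt 0.0005436415379176132
tool-y yaw 0.9850307240946695 tool cm to go [-30.304 -27.741  -0.43 ]
turn to go (tool) [-0.001 -0.    -0.005]
t 1.1 pos [500.84  398.689 235.613] F [-0.659 -0.363  0.26 ] w 59.059717225386336 ff 0.0 tilt 0.0005436415379176132
tool-y yaw 0.9850307240946695 tool cm to go [-39.893 -62.181  -0.415]
```

Emit:
drive_tool([
  [0.3,[-3.4,-3.1,0],[0,0,0]],
  [0.3,[-3.4,-3.1,0],[0,0,0]],
  [0.3,[-3.4,-3.1,0],[0,0,0]],
  [0.3,[-3.4,-3.1,0],[0,0,0]],
  [0.3,[-3.4,-3.1,0],[0,0,0]],
])

```text
clock: 1.6
position: [557.5, 175.5, 235.8]
orientation: [-0.896, -3.011, 0.0]
contact_force: [0.0, 0.9, 0.2]
grip_width: 59.1
finger_force: 0.0
```

Emit:
drive_tool([
  [0.3,[-3.4,-3.1,0],[0,0,0]],
  [0.3,[-3.4,-3.1,0],[0,0,0]],
  [0.3,[-3.4,-3.1,0],[0,0,0]],
  [0.3,[-3.1,-3.0,0],[0,0,0]],
  [0.3,[-1.2,-4.3,0],[0,0,0]],
])

```text
clock: 2.1
position: [589.4, -43.0, 235.9]
orientation: [0.897, 3.01, 0.0]
contact_force: [0.0, 0.3, -0.4]
grip_width: 59.0
finger_force: 0.0
```

Emit:
drive_tool([
  [0.3,[-1.2,-4.3,0],[0,0,0]],
  [0.3,[-1.2,-4.3,0],[0,0,0]],
  [0.3,[-1.2,-4.3,0],[0,0,0]],
  [0.3,[-1.2,-4.3,0],[0,0,0]],
  [0.3,[-1.2,-4.3,0],[0,0,0]],
])

```text
clock: 2.6
position: [519.7, -255.4, 235.8]
orientation: [-0.896, -3.011, -0.0]
contact_force: [1.1, -1.0, -0.8]
grip_width: 59.3
finger_force: 0.0
```

```bash
python3 -c "
from h import *
togo([489.5,-340,200],.99)"
```

```text
t 2.6 pos [ 519.695 -255.373  235.814] F [ 1.053 -1.027 -0.776] w 59.29464188991692 ff 0.0 tilt 0.0002524424596119946
tool-y yaw 0.9920433724387048 tool cm to go [-2.102 -8.736  3.581]
turn to go (tool) [ 0.    -0.     0.002]
```

Emit:
drive_tool([
  [0.3,[-1.0,-4.3,0],[0,0,0]],
  [0.3,[-1.0,-4.3,0],[0,0,0]],
  [0.3,[0,0,2],[0,0,0]],
  [0.3,[0,0,1.6],[0,0,0]],
  [0.3,[0,0,0],[0,0,0]],
])

```text
clock: 3.1
position: [489.2, -335.5, 197.4]
orientation: [-0.895, -3.007, -0.002]
contact_force: [-1.3, 1.0, 0.2]
grip_width: 59.1
finger_force: 0.0
```

```bash
python3 - <<'E'
from h import *
togo([489.5,-340,115],.99)
a=grab_frame("top")[:,:,::-1];b=grab_frame("side")[:,:,::-1]
r=lambda i,x,y:cv2.resize(i[y:y+100,x:x+100],(396,396),interpolation=cv2.INTER_CUBIC)
cv2.imwrite("pics/c1.png",np.hstack([r(a,390,150),r(b,300,50)]))
E
```

```text
t 3.1 pos [ 489.216 -335.523  197.359] F [-1.257  0.975  0.182] w 59.09338447299371 ff 0.0 tilt 0.004219458134992858
tool-y yaw 0.9921162010411896 tool cm to go [-0.303 -0.362  8.235]
turn to go (tool) [ 0.    -0.004  0.002]
```

View pics/c1.png

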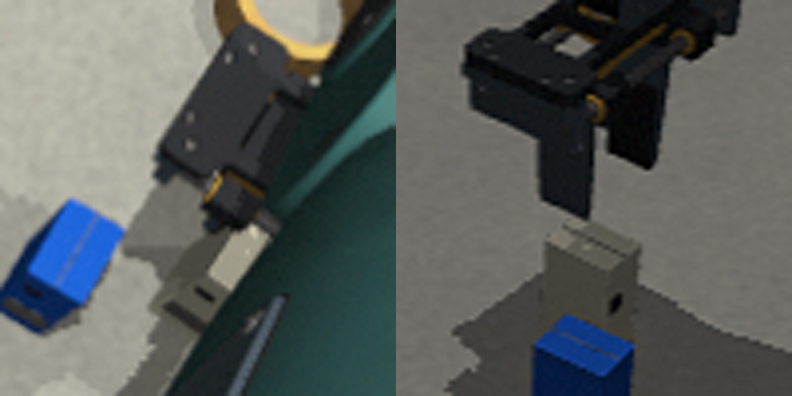

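The fingers straddle the carton in the side crop: the near finger tip is at about (570,215), the far one at (640,165), and the carton top lies between and below them at (590,245). I'll correct the offset and descend.

Emit:
drive_tool([
  [0.3,[-0.3,-0.4,0],[0,0,0]],
  [0.3,[0,0,2.5],[0,0,0]],
  [0.3,[0,0,2.5],[0,0,0]],
  [0.3,[0,0,2.0],[0,0,0]],
  [0.3,[0,0,1.2],[0,0,0]],
], squeeze=15)

```text
clock: 3.7
position: [490.8, -341.5, 117.1]
orientation: [-0.895, -3.011, -0.0]
contact_force: [0.4, -0.4, 0.4]
grip_width: 59.2
finger_force: 0.0
```

```bash
python3 - <<'E'
from h import *
togo([489.5,-340,115],.99)
b=grab_frame("side")[:,:,::-1]
r=lambda i,x,y:cv2.resize(i[y:y+100,x:x+100],(500,500),interpolation=cv2.INTER_CUBIC)
cv2.imwrite("pics/c2.png",r(b,300,60))
E
```

```text
t 3.7 pos [ 490.813 -341.468  117.142] F [ 0.396 -0.368  0.371] w 59.234690821140205 ff 0.0 tilt 0.00045881719610445015
tool-y yaw 0.9927006957525922 tool cm to go [0.19  0.051 0.214]
turn to go (tool) [ 0.    -0.     0.003]
```

View pics/c2.png

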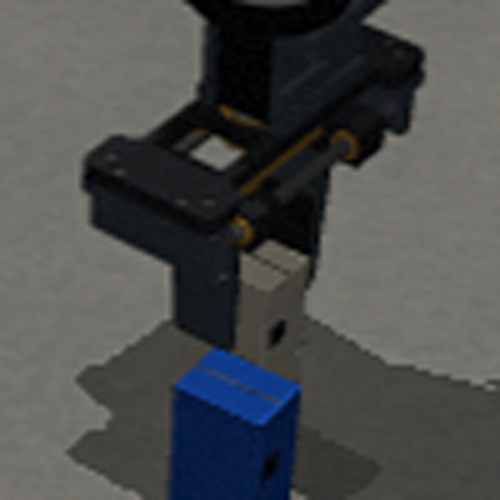

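The side crop shows the carton top at about (275,265) between the two fingers, clear of both. Closing.

Emit:
drive_tool([
  [0,[0.1,0,0.2],[0,0,0]],
  [-0.2,[0,0,0],[0,0,0]],
  [-0.4,[0,0,0],[0,0,0]],
  [-1,[0,0,0],[0,0,0]],
  [-1,[0,0,0],[0,0,0]],
], squeeze=15)

```text
clock: 4.25
position: [490.5, -341.5, 116.8]
orientation: [0.896, 3.009, -0.0]
contact_force: [1.3, 1.9, 7.0]
grip_width: 36.1
finger_force: 15.0
```

Emit:
drive_tool([
  [-1,[0,0,0],[0,0,0]],
  [-1,[0,0,0],[0,0,0]],
  [-1,[0,0,-1],[0,0,0]],
  [-1,[0,0,-1],[0,0,0]],
  [-1,[0,0,0],[0,0,0]],
])

```text
clock: 4.75
position: [490.4, -341.7, 137.7]
orientation: [0.896, 3.009, -0.001]
contact_force: [0.4, -0.4, -2.1]
grip_width: 35.7
finger_force: 15.0
```

Emit:
drive_tool([
  [-1,[0,0,-3],[0,0,0]],
  [-1,[0,0,-3],[0,0,0]],
  [-1,[0,0,-3],[0,0,0]],
  [-1,[0,0,-3],[0,0,0]],
  [-1,[0,0,-3],[0,0,0]],
])

```text
clock: 5.25
position: [489.6, -341.0, 287.2]
orientation: [-0.897, -3.011, 0.0]
contact_force: [0.8, -0.6, -2.5]
grip_width: 36.0
finger_force: 15.0
```

Emit:
drive_tool([
  [-1,[0,0,0],[0,0,-0.12]],
  [-1,[0,0,0],[0,0,-0.13]],
  [-1,[0,0,0],[0,0,-0.13]],
  [-1,[0,0,0],[0,0,-0.13]],
  [-1,[0,0,0],[0,0,-0.12]],
])

```text
clock: 5.75
position: [489.6, -341.1, 285.9]
orientation: [0.089, -3.14, -0.0]
contact_force: [-0.3, 0.4, -2.1]
grip_width: 35.7
finger_force: 15.0
```

```bash
python3 -c "
from h import *
togo([551,123,288],1.62)"
```

```text
t 5.75 pos [ 489.61  -341.086  285.869] F [-0.294  0.436 -2.095] w 35.71112383295016 ff 14.995484501123428 tilt 0.00021894758163591707
tool-y yaw 1.6272471561385669 tool cm to go [-8.748 45.988 -0.211]
turn to go (tool) [ 0.    -0.     0.007]
```

Emit:
drive_tool([
  [-1,[-0.4,2,0],[0,0,0]],
  [-1,[-0.7,3.8,0],[0,0,0]],
  [-1,[-0.7,3.8,0],[0,0,0]],
  [-1,[-0.7,3.8,0],[0,0,0]],
  [-1,[-0.7,3.8,0],[0,0,0]],
])

```text
clock: 6.25
position: [512.7, -166.3, 286.0]
orientation: [0.08, -3.141, 0.0]
contact_force: [0.5, 0.8, -1.8]
grip_width: 36.3
finger_force: 15.0
```

Emit:
drive_tool([
  [-1,[-0.7,3.8,0],[0,0,0]],
  [-1,[-0.7,3.8,0],[0,0,0]],
  [-1,[-0.7,3.8,0],[0,0,0]],
  [-1,[-0.7,3.8,0],[0,0,0]],
  [-1,[-0.7,3.8,0],[0,0,0]],
])

```text
clock: 6.75
position: [538.0, 25.3, 286.1]
orientation: [-0.08, 3.14, -0.0]
contact_force: [1.2, -0.4, -2.3]
grip_width: 35.6
finger_force: 15.0
```

Emit:
drive_tool([
  [-1,[-0.7,3.8,0],[0,0,0]],
  [-1,[-0.7,3.0,0],[0,0,0]],
  [-1,[-0.7,2.0,0],[0,0,0]],
  [-1,[0,1.0,0],[0,0,0]],
  [-1,[0,0,0],[0,0,0]],
])

```text
clock: 7.25
position: [553.8, 123.3, 285.8]
orientation: [0.082, -3.14, 0.0]
contact_force: [0.1, -0.9, -2.0]
grip_width: 36.1
finger_force: 15.0
```

```bash
python3 - <<'E'
from h import *
togo([551,123,260],1.62)
a=grab_frame("top")[:,:,::-1];b=grab_frame("side")[:,:,::-1]
r=lambda i,x,y:cv2.resize(i[y:y+150,x:x+150],(396,396),interpolation=cv2.INTER_CUBIC)
cv2.imwrite("pics/c3.png",np.hstack([r(a,160,100),r(b,225,120)]))
E
```

```text
t 7.25 pos [553.837 123.334 285.759] F [ 0.098 -0.935 -2.004] w 36.13323779766404 ff 14.997298568487167 tilt 0.0004101084404371223
tool-y yaw 1.6232294198704547 tool cm to go [ 0.284 -0.018  2.576]
turn to go (tool) [-0.    -0.     0.003]
```

View pics/c3.png

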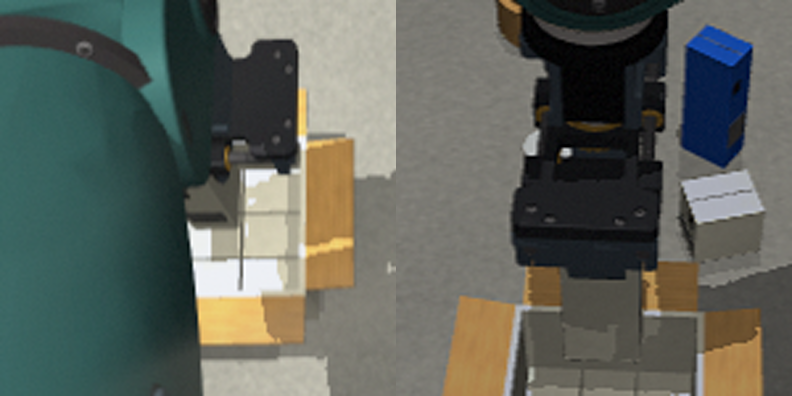

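The carton hangs over the open compartment: its underside is at about (602,358) in the side half, inside the rim, which spans x 520–700. I'll estimate the layer height from the earlier side view so I can go fast until near it.

```bash
python3 - <<'E'
from h import *
c,s=np.cos(.05),np.sin(.05)
for h in (30,40,50,60,70,120):
    q=np.array([[0,-117.5],[65,-117.5],[-65,-117.5]])@np.array([[c,s],[-s,c]])+[548,179]
    print(h,proj("side",np.c_[q,np.full(3,h)]).ravel(),proj("top",[[*(np.array([548,179])+[c*65,s*65]+56.5*np.array([s,-c])),h]]))
E
```

```text
30 [306.1642609  263.70173393 275.16598109 262.38525961 337.23359765
 265.02106472] [[253.07864787 166.04265331]]
40 [306.12815902 260.95240793 274.89642241 259.62918535 337.43202914
 262.27853011] [[252.41322936 164.82943503]]
50 [306.09150878 258.1612984  274.62277287 256.83127379 337.6334794
 259.49426673] [[251.7347569  163.59226272]]
60 [306.05429758 255.3274457  274.34493865 253.9905652  337.83801783
 256.66731505] [[251.04284598 162.33042597]]
70 [306.01651244 252.44986058 274.06282306 251.10607025 338.04571596
 253.79668595] [[250.33709697 161.04318629]]
120 [305.81849449 237.36910298 272.58442256 235.98995447 339.13426729
 238.75153429] [[246.58563991 154.19794597]]
```

Emit:
drive_tool([
  [-1,[0.3,0,2],[0,0,0]],
  [-1,[0,0,2],[0,0,0]],
  [-1,[0,0,2],[0,0,0]],
  [-1,[0,0,1.5],[0,0,0]],
  [-1,[0,0,0],[0,0,0]],
], squeeze=12)

```text
clock: 7.85
position: [550.1, 121.6, 209.1]
orientation: [0.079, -3.138, 0.001]
contact_force: [0.4, -0.4, -1.4]
grip_width: 36.0
finger_force: 12.0
```

Emit:
drive_tool([
  [-1,[0,0,0.8],[0,0,0]],
  [-1,[0,0,0.6],[0,0,0]],
  [-1,[0,0,0.4],[0,0,0]],
  [-1,[0,0,0.3],[0,0,0]],
  [-1,[0,0,0],[0,0,0]],
])

```text
clock: 8.35
position: [551.1, 122.6, 189.7]
orientation: [0.081, -3.14, 0.0]
contact_force: [0.7, -0.2, -1.5]
grip_width: 35.9
finger_force: 12.0
```

Emit:
drive_tool([
  [-1,[0,0,0.2],[0,0,0]],
  [-1,[0,0,0.2],[0,0,0]],
  [-1,[0,0,0.2],[0,0,0]],
  [-1,[0,0,0.2],[0,0,0]],
  [-1,[0,0,0],[0,0,0]],
])

```text
clock: 8.85
position: [551.0, 122.5, 181.6]
orientation: [0.08, -3.14, 0.0]
contact_force: [0.3, -1.7, -1.8]
grip_width: 35.8
finger_force: 12.0
```

Emit:
drive_tool([
  [-1,[0,0,0.2],[0,0,0]],
  [-1,[0,0,0.2],[0,0,0]],
  [-1,[0,0,0.2],[0,0,0]],
  [-1,[0,0,0],[0,0,0]],
])

```text
clock: 9.25
position: [551.0, 122.5, 175.6]
orientation: [0.08, -3.14, 0.0]
contact_force: [0.3, 0.0, -2.6]
grip_width: 35.9
finger_force: 12.0
```

Emit:
drive_tool([
  [-1,[0,0,0.2],[0,0,0]],
  [-1,[0,0,0.1],[0,0,0]],
  [-1,[0,0,0.1],[0,0,0]],
  [-1,[0,0,0],[0,0,0]],
])

```text
clock: 9.65
position: [551.1, 122.5, 171.8]
orientation: [0.08, -3.14, 0.0]
contact_force: [0.5, -0.7, -2.5]
grip_width: 36.2
finger_force: 12.0
```

Underside is at about 55 mm with no contact yet. Continuing gently.

Emit:
drive_tool([
  [-1,[0,0,0.1],[0,0,0]],
  [-1,[0,0,0.1],[0,0,0]],
  [-1,[0,0,0.1],[0,0,0]],
  [-1,[0,0,0],[0,0,0]],
])

```text
clock: 10.05
position: [551.1, 122.5, 168.8]
orientation: [0.08, -3.14, 0.0]
contact_force: [-0.3, -0.3, -1.7]
grip_width: 36.2
finger_force: 12.0
```

Emit:
drive_tool([
  [-1,[0,0,0.1],[0,0,0]],
  [-1,[0,0,0.1],[0,0,0]],
  [-1,[0,0,0.1],[0,0,0]],
  [-1,[0,0,0],[0,0,0]],
])

```text
clock: 10.45
position: [552.3, 122.7, 167.3]
orientation: [-0.08, 3.138, 0.0]
contact_force: [-2.4, -0.8, 12.8]
grip_width: 35.9
finger_force: 12.0
```

Touchdown: force rose from −2 N to +12.8 N with the TCP at 167 mm, so the layer is at about 50 mm. I'll hold briefly, ease off slightly, and check.

Emit:
drive_tool([
  [-1,[0,0,0],[0,0,0]],
  [-1,[0,0,-0.05],[0,0,0]],
  [-1,[0,0,0],[0,0,0]],
])

```text
clock: 10.75
position: [552.1, 122.7, 167.3]
orientation: [-0.08, 3.139, 0.0]
contact_force: [0.3, -0.5, 8.1]
grip_width: 35.7
finger_force: 12.0
```

Emit:
drive_tool([
  [-1,[0,0,-0.05],[0,0,0]],
  [-1,[0,0,0],[0,0,0]],
])

```text
clock: 10.95
position: [551.6, 122.6, 167.3]
orientation: [-0.08, 3.14, 0.0]
contact_force: [1.8, -0.3, 5.4]
grip_width: 36.1
finger_force: 12.0
```

Emit:
drive_tool([
  [-0.15,[0,0,0],[0,0,0]],
  [0,[0,0,0],[0,0,0]],
  [0.2,[0,0,0],[0,0,0]],
  [0.3,[0,0,0],[0,0,0]],
  [0.3,[0,0,0],[0,0,0]],
])

```text
clock: 11.45
position: [551.1, 122.5, 166.8]
orientation: [0.08, -3.14, 0.0]
contact_force: [0.6, 0.2, 0.9]
grip_width: 59.2
finger_force: 0.0
```

Emit:
drive_tool([
  [0.3,[0,0,-1],[0,0,0]],
  [0.3,[0,0,-2],[0,0,0]],
  [0.3,[0,0,-3],[0,0,0]],
  [0.3,[0,0,-4],[0,0,0]],
  [0.3,[0,0,-4],[0,0,0]],
])

```text
clock: 11.95
position: [550.8, 122.5, 309.0]
orientation: [0.08, -3.14, 0.0]
contact_force: [0.6, 0.4, 0.1]
grip_width: 59.4
finger_force: 0.0
```

Emit:
drive_tool([
  [0.3,[0,-4,0],[0,0,0]],
  [0.3,[0,-4,0],[0,0,0]],
  [0.3,[0,-4,0],[0,0,0]],
  [0.3,[0,-4,0],[0,0,0]],
  [0.3,[0,0,0],[0,0,0]],
])

```text
clock: 12.45
position: [559.5, -40.6, 307.9]
orientation: [-0.076, 3.14, -0.001]
contact_force: [-0.2, 0.3, 0.2]
grip_width: 59.2
finger_force: 0.0
```

```bash
python3 - <<'E'
from h import *
togo([551,-40,300])
a=grab_frame("top")[:,:,::-1];b=grab_frame("side")[:,:,::-1]
r=lambda i,x,y:cv2.resize(i[y:y+150,x:x+150],(396,396),interpolation=cv2.INTER_CUBIC)
cv2.imwrite("pics/c4.png",np.hstack([r(a,160,100),r(b,225,180)]))
E
```

```text
t 12.45 pos [559.496 -40.607 307.858] F [-0.162  0.32   0.151] w 59.21414541097716 ff 0.0 tilt 0.0010571005327480547
tool-y yaw 1.618941888580275 tool cm to go [0.846 0.102 0.785]
```

View pics/c4.png

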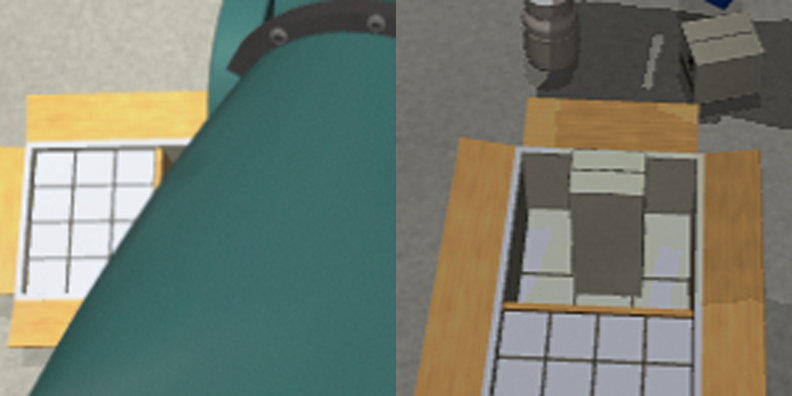

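The side half shows the carton standing upright and free on the layer: top at (608,170), foot at (607,295), centred between the compartment walls. The gripper is clear of it, so I'll hand in.

```bash
python3 -c "
from plant import *
print(job_done())"
```

```text
the job is handed in; nothing more can be done
None
```

I handed the job in: the tall white carton touched down gently on the layer (about 50 mm above the bench, about 15 N), was released, and stood upright near the middle of the open compartment in the last picture; the interface returned no verdict.

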